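# Line up the vials by height on the marked rack

### The arm

A 6-joint arm with a two-finger parallel gripper is mounted at the origin on the work surface. World frame = base frame: x ahead of the robot, y to its left, z up, the work surface at z = 0. Lengths are in m, angles in rad, forces in N, time in s.
With the tool pointing down it reaches from about 0.35 to 0.975 m from the base axis. Payload 4.9 kg.
Tool frame: the origin (TCP) lies on the centre line of the jaws, within the pads' length; the fingertips stand 17 mm ahead of it and the grasp point (between the pads) lies 2 mm behind it; x points along the fingers, y is the direction in which the jaws open and shut, and the axes are right-handed (so a half turn about x gives the same grasp; the last joint's range is limited). The gripper opens to 85 mm and grips with 20 to 120 N. Pads are 22 mm wide; open, the fingers measure 114 mm over their backs; the gripper's body (76 mm by 85 mm) begins 54 mm behind the grasp point. The pads swing forward as they close: fully open they stand 13 mm farther back than shut.
Start: joints at [-1.416, 0.053, 1.613, -0, 1.476, -0.119], TCP at [0.169, -0.602, 0.248] pointing down, gripper open.
Joint ranges: [-3.01, 3.01], [-1.01, 2.22], [0.06, 2.58], [-1.02, 4.17], [0.09, 2.62], [-3.14, 3.14]. Speed limits (rad/s): [2.57, 2.57, 3.14, 3.14, 3.14, 3.14].

### API

Orientations are given as a unit quaternion [w, x, y, z].
In Python, from plant import status, viewer, manip gives the robot as it stands.
- The arm moves only by the tool drive_tool, never from a script. Its argument "plan" is a list of rows, each a list of 4 numbers: the shift along the tool's x, y, z in m, then the turn about the tool's x in units of 8 degrees (1.0 is 8 degrees). A call has 1 to 12 rows; each row is the pose to reach, as a shift and turn from the pose commanded when the call began, along the tool's axes at that moment; what a row does not reach only later rows make up. A row lasts 1/10 s, in which the tool goes at most 50 mm and 8.59 degrees, less where a joint would pass 70% of its speed; a pose out of reach is approached as far as the arm can. A call with a gripper value outside its range is refused whole. "fingers" is the finger opening in m, from 0 to 0.0854, set as the call begins (left out, the last holds). The fingers move at their own pace and stop on an object; the grip force is fixed at half the most. Time passes only in rows, so rows that repeat a pose let the fingers close. It gives the time, the measured TCP pose, the force and the opening at its end, in the units of the state.
- status.state(): the state, without advancing time (a new reading comes with each control period).
- viewer.grab_frame(name): name is "scene" or "top" or "wrist"; returns the picture (480x640x3 uint8, blue, green, red); there is no depth.
- viewer.calibration(name): a dict with "vfov" (degrees; the focal length in pixels is half the picture's height over the tangent of half this angle, whatever the lens; pixels are square), "cx", "cy" (the principal point, pixels), "rvec" (rotation vector, rad) and "tvec" (3), from world to camera coordinates, as OpenCV has them. Camera axes: x right, y down, z forward; pixel columns grow to the right and rows downward; lengths in m; the calibration is good to about 2 mm. A picture is of the moment at which its call begins: read the wrist's pose just before it. calibration takes no time and is no camera call; for the wrist camera it gives the pose at the moment of the call.
- manip.job_done(): hands the job in, once; it reports no verdict.
The state is a dict: "time": time; "joint_pos": joint angles; "joint_vel": joint speeds; "joint_efforts": joint torques, N m; "tool_pos": TCP position; "tool_rot": TCP orientation; "contact_force": force on the tool from outside, world axes, zero at the start; "ft_torque": the same for the moment, N m; "gripper_width": opening from 0.0 (shut) to 1.0 (fully open).
Only numpy, scipy, OpenCV 4.12 (cv2) and the standard library are available. Lean on these libraries where they do the work, as an engineer would, in place of code of your own. Each camera call takes 0.05 s, during which the arm holds its last target. There are 200 camera calls.

### The job

Set out the four amber vials on the grey rack board in order of height, one upright on the centre of each ring mark: the tallest on the mark next to the small steel bowl, then one after another down to the shortest at the far end. Set each vial down gently; do not drop any or knock any over.

Things in the scene. Friction and masses are not known exactly. Their poses are not given: they have to be found in the camera images.
- vial_p_center (a point): Centre (half-way up the axis) of the tallest of four loose upright amber glass vials with white paper label, aluminium collar and white cap: 92 mm tall overall, straight round body 46 mm in diameter up to 59 mm above its foot, then a narrow neck with cap; about 160 g. Its z axis points up along the vial. The four stand on the table at places that change.
- vial_q_center (a point): Centre (half-way up the axis) of the second tallest of four loose upright amber glass vials with white paper label, aluminium collar and white cap: 75 mm tall overall, straight round body 38 mm in diameter up to 48 mm above its foot, then a narrow neck with cap; about 100 g. Its z axis points up along the vial. The four stand on the table at places that change.
- vial_r_center (a point): Centre (half-way up the axis) of the second shortest of four loose upright amber glass vials with white paper label, aluminium collar and white cap: 60 mm tall overall, straight round body 31 mm in diameter up to 38 mm above its foot, then a narrow neck with cap; about 60 g. Its z axis points up along the vial. The four stand on the table at places that change.
- vial_s_center (a point): Centre (half-way up the axis) of the shortest of four loose upright amber glass vials with white paper label, aluminium collar and white cap: 46 mm tall overall, straight round body 25 mm in diameter up to 29 mm above its foot, then a narrow neck with cap; about 30 g. Its z axis points up along the vial. The four stand on the table at places that change.
- mark_a: One of the four identical ring marks (white disc with dark rim, 60 mm across, dark centre dot, flat) on the rack board, 85 mm apart in one straight row; origin at its centre, on the board's top surface (6 mm above the table). Which letter lies where in the row changes from start to start.
- mark_b: One of the four identical ring marks (white disc with dark rim, 60 mm across, dark centre dot, flat) on the rack board, 85 mm apart in one straight row; origin at its centre, on the board's top surface (6 mm above the table). Which letter lies where in the row changes from start to start.
- mark_c: One of the four identical ring marks (white disc with dark rim, 60 mm across, dark centre dot, flat) on the rack board, 85 mm apart in one straight row; origin at its centre, on the board's top surface (6 mm above the table). Which letter lies where in the row changes from start to start.
- mark_d: One of the four identical ring marks (white disc with dark rim, 60 mm across, dark centre dot, flat) on the rack board, 85 mm apart in one straight row; origin at its centre, on the board's top surface (6 mm above the table). Which letter lies where in the row changes from start to start.
- rack: The fixed low grey board that carries the marks: 85 mm (its x) by 345 mm (its y, along the row) and 6 mm thick, origin at the centre of its underside on the table. The marks lie on its y axis at -127.5, -42.5, +42.5 and +127.5 mm.
- bowl: Small round stainless-steel bowl with cotton balls, 76 mm across the rim, 34 mm high, fixed on the table about 120 mm beyond one end mark of the row (either end; a blue carton 60 by 50 by 34 mm stands beyond the other end). Origin at the centre of its underside.

How it is judged:
At the end, for the whole second after the job is handed in: All four vials stand upright (within 0.1 rad) on the rack board, released and at rest, each centre within 12 mm along and 12 mm across the row of its own mark, tallest at the bowl's end and descending in height away from it (((y of bowl in the frame of rack above 0 m and y of vial_p_center in the frame of rack between 0.1155 and 0.1395 m and y of vial_q_center in the frame of rack between 0.0305 and 0.0545 m and y of vial_r_center in the frame of rack between -0.0545 and -0.0305 m and y of vial_s_center in the frame of rack between -0.1395 and -0.1155 m) or (y of bowl in the frame of rack below 0 m and y of vial_p_center in the frame of rack between -0.1395 and -0.1155 m and y of vial_q_center in the frame of rack between -0.0545 and -0.0305 m and y of vial_r_center in the frame of rack between 0.0305 and 0.0545 m and y of vial_s_center in the frame of rack between 0.1155 and 0.1395 m)) and x of vial_p_center in the frame of rack between -0.012 and 0.012 m and height (world z) of vial_p_center between 0.048 and 0.056 m and angle between each of vial_p_center, vial_q_center, vial_r_center, vial_s_center's own z axis and vertical below 0.1 rad and linear speed of each of vial_p, vial_q, vial_r, vial_s below 0.02 m/s and x of vial_q_center in the frame of rack between -0.012 and 0.012 m and height (world z) of vial_q_center between 0.0395 and 0.0475 m and x of vial_r_center in the frame of rack between -0.012 and 0.012 m and height (world z) of vial_r_center between 0.032 and 0.04 m and x of vial_s_center in the frame of rack between -0.012 and 0.012 m and height (world z) of vial_s_center between 0.025 and 0.033 m); the robot touches nothing.
It fails at once if a vial is knocked over (leans more than about 40 degrees) (angle between any of vial_p_center, vial_q_center, vial_r_center, vial_s_center's own z axis and vertical above 0.7 rad).
It fails at once if a vial is dropped from more than about 30 mm or thrown (faster than 0.8 m/s with no finger on it) ((linear speed of vial_p above 0.8 m/s and contact force between vial_p and the fingers below 0.05 N) or (linear speed of vial_q above 0.8 m/s and contact force between vial_q and the fingers below 0.05 N) or (linear speed of vial_r above 0.8 m/s and contact force between vial_r and the fingers below 0.05 N) or (linear speed of vial_s above 0.8 m/s and contact force between vial_s and the fingers below 0.05 N)).
It also fails if it takes over 109 s, if anything falls off the work surface, if the arm or the gripper's body presses on something with over 40 N, if the wrist force passes 120 N, or if a joint passes its speed limit or range.

## Working session

There is one attempt and no reset: what is moved stays moved. The work goes in short steps, Python scripts to look and compute and a tool call to move; the robot and the scene stay as the last step left them, time stands still between calls to the robot, and variables do not carry over. Pictures are saved under pics/ and viewed, about 12 in all and at most 16, crops included, and the job is handed in when it is done.

Besides the shell and the picture viewer there is one more tool, called after "Emit:" as name(argument=value, ...) on one line, values as JSON. drive_tool: Moves the arm, as the interface text tells. Its arguments: {"type":"object","properties":{"plan":{"type":"array","items":{"type":"array","items":{"type":"number"}}},"fingers":{"type":"number"}},"required":["plan"]}

```bash
ls; mkdir -p pics; python3 - <<'E'
from plant import status, viewer
import cv2
s=status.state();print(s)
for n in("top","scene"):
    c=viewer.calibration(n);print(n,c)
    cv2.imwrite(f"pics/{n}0.png",viewer.grab_frame(n))
E
```

```text
pics
{'time': 0.0, 'joint_pos': array([-1.41599504e+00,  5.33566993e-02,  1.61432444e+00,  6.93981868e-06,
        1.47597920e+00, -1.19016248e-01]), 'joint_vel': array([ 6.72016079e-04, -7.20873630e-05, -9.36391331e-05, -7.59592290e-04,
        8.29111613e-04,  4.48740590e-04]), 'joint_efforts': array([ 6.18452559e-04, -3.93681693e+01, -3.70175707e+01, -5.59476621e-05,
        7.15182090e-03,  7.80122036e-06]), 'tool_pos': array([ 0.16890539, -0.60112581,  0.24704489]), 'tool_rot': array([-0.09577572, -0.70047914, -0.09723765,  0.70050041]), 'contact_force': array([-0.9484803 , -0.28765038,  0.62886913]), 'ft_torque': array([-0.01858058, -0.03593551,  0.02597009]), 'gripper_width': 1.0013655061823359}
top {'vfov': 54.3656213619073, 'cx': 325.9898409260243, 'cy': 242.54936082687806, 'rvec': array([ 2.14429083, -2.13591153,  0.24783623]), 'tvec': array([-0.01503851,  0.56552266,  0.76840429])}
scene {'vfov': 54.72078126912392, 'cx': 319.34154923508373, 'cy': 245.06452060211035, 'rvec': array([ 1.71021264,  1.67017082, -0.79023379]), 'tvec': array([-0.02687228, -0.30978506,  1.24937481])}
```

View pics/top0.png

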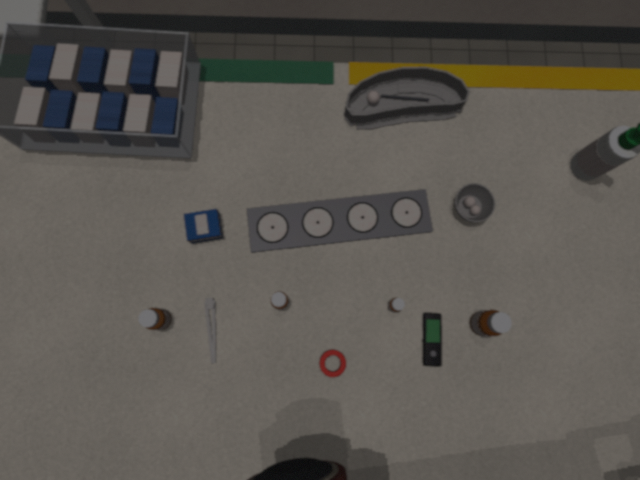

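View pics/scene0.png

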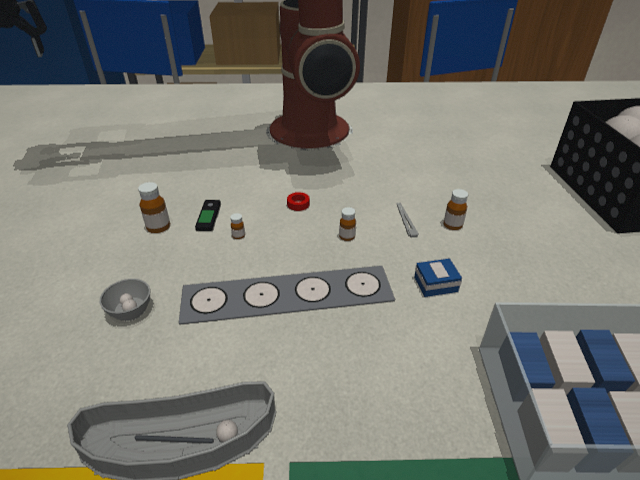

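The top view shows the marks at (272,227), (318,222), (362,217) and (407,212), with the bowl at right (473,205). The caps are p (501,323), r (279,300), s (397,304) and q (149,319). The scene view agrees: p is near the bowl end and q is near the carton.

```bash
cat > h.py <<'E'
import numpy as np, cv2
from scipy.spatial.transform import Rotation as R
from plant import status, viewer
def K(c):
    f=240/np.tan(np.radians(c["vfov"])/2); return f
def ray(c,uv,z):
    f=K(c); Rm=cv2.Rodrigues(np.array(c["rvec"]))[0]
    d=Rm.T@np.array([(uv[0]-c["cx"])/f,(uv[1]-c["cy"])/f,1]); o=-Rm.T@np.array(c["tvec"])
    return (o+d*(z-o[2])/d[2])
def proj(c,P):
    f=K(c); Rm=cv2.Rodrigues(np.array(c["rvec"]))[0]; p=Rm@np.array(P)+c["tvec"]
    return np.array([c["cx"]+f*p[0]/p[2],c["cy"]+f*p[1]/p[2]])
def rel(P,s=None):
    "world point -> shift in tool axes from the present TCP"
    s=s or status.state(); q=s["tool_rot"]
    return R.from_quat([q[1],q[2],q[3],q[0]]).inv().apply(np.array(P)-s["tool_pos"])
def axes(s):
    q=s["tool_rot"]; return R.from_quat([q[1],q[2],q[3],q[0]]).as_matrix()
E
python3 - <<'E'
from h import *
np.set_printoptions(precision=4,suppress=True)
t=viewer.calibration("top");sc=viewer.calibration("scene")
print(axes(status.state()))
T={'m1':(272,227,.006),'m2':(318,222,.006),'m3':(362,217,.006),'m4':(407,212,.006),'bowl':(473,205,.034),'p':(501.5,323,.092),'q':(149,319,.075),'r':(279,299,.06),'s':(397,304,.046)}
S={'m1':(363,284,.006),'m2':(312.5,289,.006),'m3':(261.5,294,.006),'m4':(208.5,299.5,.006),'p':(149,186,.092),'q':(459,192,.075),'r':(348,210,.06),'s':(237,216,.046)}
for k,v in T.items(): print(k,ray(t,v,v[2])[:2], ray(sc,S[k],v[2])[:2] if k in S else '')
E
```

```text
[[-0.0003  0.2704 -0.9627]
 [ 0.0019 -0.9627 -0.2704]
 [-1.     -0.0019 -0.0002]]
m1 [0.6036 0.0861] [0.6023 0.0858]
m2 [0.614  0.0002] [0.6123 0.0006]
m3 [ 0.6246 -0.083 ] [ 0.622  -0.0834]
m4 [ 0.6352 -0.1691] [ 0.6325 -0.1685]
bowl [ 0.6426 -0.2869] 
p [ 0.4255 -0.3009] [ 0.4224 -0.2989]
q [0.4318 0.278 ] [0.4293 0.28  ]
r [0.4661 0.0674] [0.4622 0.0684]
s [ 0.4589 -0.1372] [ 0.457  -0.1377]
```

Emit:
drive_tool(plan=[[0.02,-0.08,-0.12,0],[0.03,-0.14,-0.2,0],[0.04,-0.2,-0.3,0],[0.057,-0.221,-0.327,0],[0.057,-0.221,-0.327,0],[0.057,-0.221,-0.327,0],[0.057,-0.221,-0.327,0],[0.057,-0.221,-0.327,0],[0.057,-0.221,-0.327,0],[0.057,-0.221,-0.327,0],[0.057,-0.221,-0.327,0],[0.057,-0.221,-0.327,0]], fingers=0.08)

```text
time: 1.3
tool_pos: [0.4234, -0.3017, 0.1916]
tool_rot: [0.096, 0.701, 0.096, -0.701]
contact_force: [-0.2, -0.0, 0.3]
gripper_width: 0.938
```

```bash
python3 - <<'E'
from h import *
np.set_printoptions(precision=4,suppress=True)
s=status.state();c=viewer.calibration("wrist");im=viewer.grab_frame("wrist")
print(s["time"],s["tool_pos"],s["gripper_width"],rel([.424,-.300,.045]));print(axes(s))
for P in([.424,-.3,.092],[.424,-.3,0]):
    u=proj(c,P);print(u);cv2.circle(im,tuple(int(x) for x in u),4,(0,0,255),1)
cv2.imwrite("pics/w1.png",im)
E
```

```text
1.3 [ 0.4234 -0.3017  0.1916] 0.9383973631263873 [ 0.1466 -0.0016 -0.0011]
[[ 0.0001  0.2683 -0.9633]
 [-0.0004 -0.9633 -0.2683]
 [-1.      0.0005 -0.    ]]
[313.8765 249.4309]
[315.1686 212.0498]
```

View pics/w1.png

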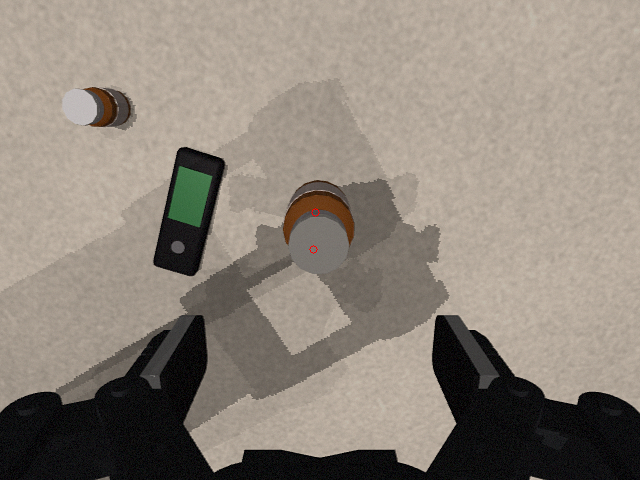

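The wrist view shows p's cap at (319,244) against a predicted (314,249), which is within 2 mm. The jaws straddle it symmetrically, so I'll descend and grasp.

Emit:
drive_tool(plan=[[0.04,-0.0015,-0.001,0],[0.08,-0.0015,-0.001,0],[0.12,-0.0015,-0.001,0],[0.146,-0.0015,-0.001,0],[0.146,-0.0015,-0.001,0],[0.146,-0.0015,-0.001,0]])

```text
time: 1.95
tool_pos: [0.4244, -0.2996, 0.0458]
tool_rot: [-0.096, -0.701, -0.096, 0.701]
contact_force: [0.6, -0.6, 0.3]
gripper_width: 0.935
```

Emit:
drive_tool(plan=[[0,0,0,0],[0,0,0,0],[0,0,0,0],[0,0,0,0],[0,0,0,0],[0,0,0,0],[0,0,0,0],[0,0,0,0]], fingers=0.02)

```text
time: 2.75
tool_pos: [0.426, -0.3002, 0.0478]
tool_rot: [0.098, 0.701, 0.095, -0.7]
contact_force: [-1.4, -1.3, 7.7]
gripper_width: 0.523
```

Emit:
drive_tool(plan=[[-0.01,0,0,0],[-0.03,0,0,0],[-0.06,0,0,0],[-0.09,0,0,0],[-0.12,0,0,0],[-0.14,0,0,0],[-0.15,0,0,0],[-0.15,0,0,0]])

```text
time: 3.55
tool_pos: [0.4251, -0.2992, 0.197]
tool_rot: [0.097, 0.701, 0.096, -0.7]
contact_force: [-0.4, 0.9, -0.9]
gripper_width: 0.518
```

```bash
python3 - <<'E'
from h import *
np.set_printoptions(precision=4,suppress=True)
s=status.state();print(s["time"],s["gripper_width"],rel([.6329,-.1680,.07]))
print(s["tool_pos"]); cv2.imwrite("pics/w2.png",viewer.grab_frame("wrist"))
E
```

```text
3.55 0.5181694656931819 [ 0.1272 -0.0705 -0.2353]
[ 0.4251 -0.2992  0.197 ]
```

View pics/w2.png

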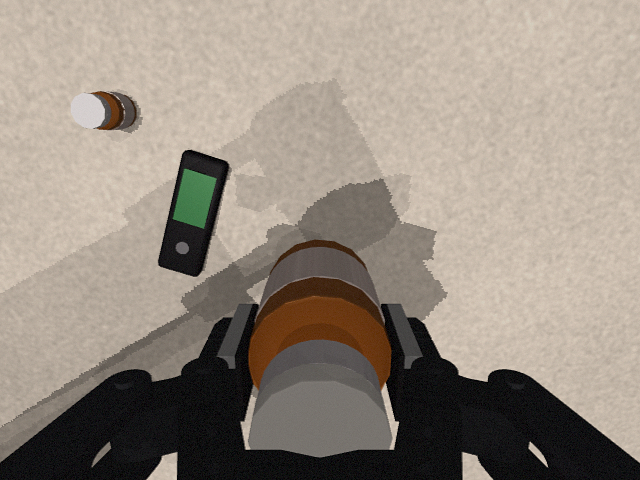

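Emit:
drive_tool(plan=[[0,-0.004,-0.014,0],[0,-0.013,-0.043,0],[0,-0.024,-0.08,0],[0,-0.035,-0.118,0],[0,-0.046,-0.155,0],[0,-0.057,-0.19,0],[0.02,-0.066,-0.219,0],[0.05,-0.07,-0.232,0],[0.08,-0.0705,-0.235,0],[0.11,-0.0705,-0.235,0],[0.127,-0.0705,-0.235,0],[0.127,-0.0705,-0.235,0]])

```text
time: 4.8
tool_pos: [0.6289, -0.1656, 0.0631]
tool_rot: [-0.095, -0.698, -0.098, 0.703]
contact_force: [-0.1, -0.1, -1.8]
gripper_width: 0.518
```

```bash
python3 - <<'E'
from h import *
np.set_printoptions(precision=4,suppress=True)
s=status.state();print(s["time"],s["gripper_width"],rel([.6329,-.1680,.0545]))
print(s["tool_pos"]); cv2.imwrite("pics/w3.png",viewer.grab_frame("scene")[170:350,60:460].repeat(2,0).repeat(2,1))
E
```

```text
4.8 0.5181192953197337 [ 0.0085  0.0034 -0.0033]
[ 0.6289 -0.1656  0.0631]
```

View pics/w3.png

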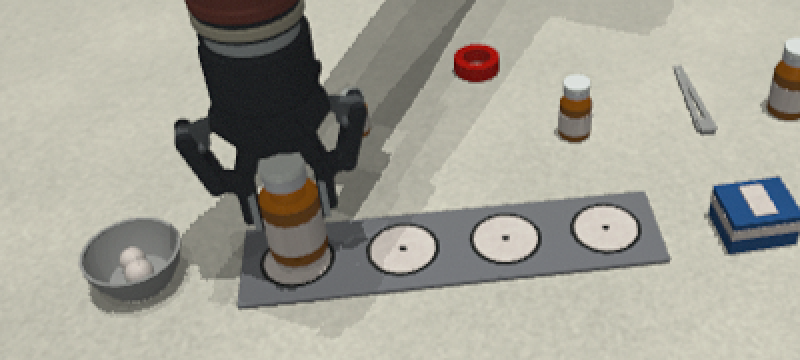

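The scene view shows vial p upright and held just above the bowl-end mark. A small correction comes next, then a gentle lowering.

Emit:
drive_tool(plan=[[0.002,0.002,-0.002,0],[0.004,0.0035,-0.0035,0],[0.005,0.0035,-0.0035,0],[0.005,0.0035,-0.0035,0]])

```text
time: 5.25
tool_pos: [0.6366, -0.1701, 0.0642]
tool_rot: [0.097, 0.701, 0.096, -0.7]
contact_force: [0.1, 0.2, -1.5]
gripper_width: 0.518
```

```bash
python3 - <<'E'
from h import *
np.set_printoptions(precision=4,suppress=True)
s=status.state();print(s["time"],s["tool_pos"],rel([.6329,-.1680,.0535]));print(axes(s)[:,0],s["contact_force"])
E
```

```text
5.25 [ 0.6366 -0.1701  0.0642] [ 0.0107 -0.003   0.003 ]
[ 0.0013 -0.0004 -1.    ] [ 0.0552  0.1995 -1.4578]
```

Emit:
drive_tool(plan=[[0.003,-0.003,0.003,0],[0.006,-0.003,0.003,0],[0.008,-0.003,0.003,0],[0.009,-0.003,0.003,0],[0.01,-0.003,0.003,0],[0.01,-0.003,0.003,0],[0.01,-0.003,0.003,0]])

```text
time: 5.95
tool_pos: [0.6326, -0.1677, 0.0539]
tool_rot: [0.097, 0.701, 0.097, -0.7]
contact_force: [-2.1, 1.3, 3.5]
gripper_width: 0.523
```

Emit:
drive_tool(plan=[[0,0,0,0],[0,0,0,0],[0,0,0,0],[0,0,0,0],[0,0,0,0]], fingers=0.066)

```text
time: 6.45
tool_pos: [0.6324, -0.1678, 0.0532]
tool_rot: [0.096, 0.7, 0.096, -0.7]
contact_force: [-0.0, -0.2, 0.5]
gripper_width: 0.767
```

Emit:
drive_tool(plan=[[-0.02,0,0,0],[-0.05,0,0,0],[-0.09,0,0,0],[-0.13,0,0,0],[-0.15,0,0,0],[-0.15,0,0,0],[-0.15,0,0,0]])

```text
time: 7.15
tool_pos: [0.6323, -0.1677, 0.2031]
tool_rot: [0.097, 0.701, 0.096, -0.7]
contact_force: [0.1, 0.1, 0.6]
gripper_width: 0.776
```

```bash
python3 - <<'E'
from h import *
np.set_printoptions(precision=4,suppress=True)
s=status.state();print(s["time"],s["tool_pos"],rel([.4305,.279,.17]))
cv2.imwrite("pics/w4.png",viewer.grab_frame("wrist"))
E
```

```text
7.15 [ 0.6323 -0.1677  0.2031] [ 0.0331 -0.4846  0.0736]
```

View pics/w4.png

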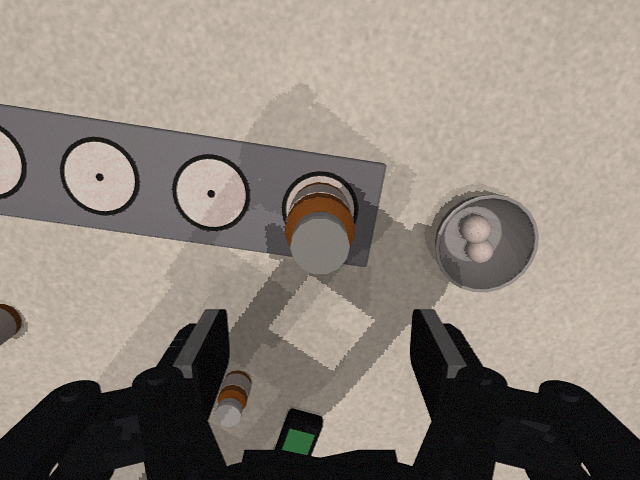

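Vial p stands upright on the bowl-end mark. Next is q.

Emit:
drive_tool(plan=[[0,-0.04,0.006,0],[0,-0.09,0.014,0],[0,-0.14,0.021,0],[0,-0.19,0.029,0],[0,-0.24,0.036,0],[0,-0.29,0.044,0],[0,-0.34,0.052,0],[0.01,-0.39,0.06,0],[0.02,-0.43,0.066,0],[0.033,-0.465,0.071,0],[0.033,-0.4845,0.0735,0],[0.033,-0.4845,0.0735,0]], fingers=0.075)

```text
time: 8.4
tool_pos: [0.428, 0.28, 0.1672]
tool_rot: [-0.098, -0.698, -0.097, 0.702]
contact_force: [-0.3, 0.0, 0.4]
gripper_width: 0.878
```

Emit:
drive_tool(plan=[[0,0,0,0],[0,0,0,0],[0,0,0,0]])

```text
time: 8.7
tool_pos: [0.4311, 0.2779, 0.1702]
tool_rot: [-0.096, -0.701, -0.096, 0.701]
contact_force: [-0.2, -0.1, 0.3]
gripper_width: 0.878
```

```bash
cat > cap.py <<'E'
from h import *
import sys
np.set_printoptions(precision=4,suppress=True)
P=np.array([float(a) for a in sys.argv[1:4]]); n=sys.argv[4]
s=status.state();c=viewer.calibration("wrist");im=viewer.grab_frame("wrist")
u=proj(c,P);print(s["time"],s["tool_pos"],axes(s)[:,0],"pred cap",u)
# whitish low-saturation blob nearest to the prediction
hsv=cv2.cvtColor(cv2.medianBlur(im,5),cv2.COLOR_BGR2HSV)
m=cv2.inRange(hsv,(0,0,60),(180,28,255))
x,y=u.astype(int); cv2.imwrite(f"pics/{n}.png",im)
k,l,st,ce=cv2.connectedComponentsWithStats(cv2.morphologyEx(m,cv2.MORPH_OPEN,np.ones((7,7))))
for i in range(1,k):
    if st[i,4]<8000 and np.hypot(*(ce[i]-u))<60:
        print("blob",ce[i],st[i],"world",ray(c,ce[i],P[2]))
print("rel to guess",rel(P,s))
E
python3 cap.py .4305 .279 .075 w5
```

```text
8.7 [0.4311 0.2779 0.1702] [-0.0001 -0.0002 -1.    ] pred cap [314.3501 254.2111]
blob [314.9493 245.8425] [ 290  219   51   54 2229] world [0.4353 0.28   0.075 ]
rel to guess [ 0.0952 -0.0012  0.0003]
```

View pics/w5.png

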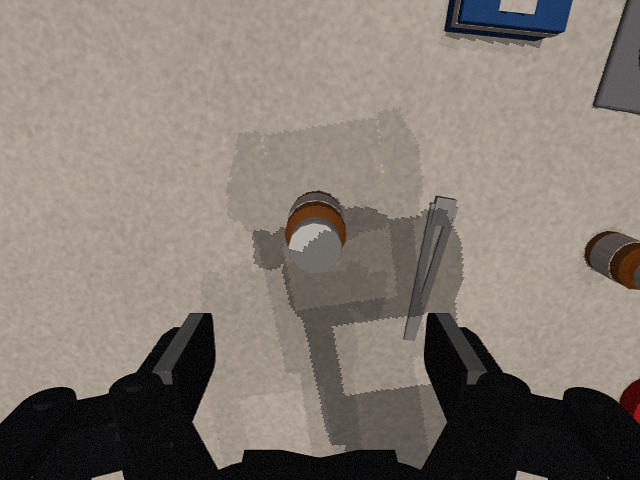

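Vial q's cap is at about (315,246), roughly 3 mm farther ahead than the estimate, with the tweezers clear at (440,205). I'll apply a small correction and grasp.

Emit:
drive_tool(plan=[[0.04,-0.001,-0.002,0],[0.08,-0.001,-0.002,0],[0.115,-0.001,-0.002,0],[0.135,-0.001,-0.002,0],[0.136,-0.001,-0.002,0],[0.136,-0.001,-0.002,0]], fingers=0.066)

```text
time: 9.35
tool_pos: [0.4327, 0.28, 0.0346]
tool_rot: [-0.096, -0.701, -0.096, 0.701]
contact_force: [0.3, -0.3, -0.4]
gripper_width: 0.775
```

Emit:
drive_tool(plan=[[0,0,0,0],[0,0,0,0],[0,0,0,0],[0,0,0,0],[0,0,0,0],[0,0,0,0],[0,0,0,0],[0,0,0,0]], fingers=0.015)

```text
time: 10.15
tool_pos: [0.4341, 0.2811, 0.0366]
tool_rot: [0.096, 0.702, 0.097, -0.699]
contact_force: [-0.0, -0.1, 5.4]
gripper_width: 0.423
```

Emit:
drive_tool(plan=[[-0.01,0,0,0],[-0.03,0,0,0],[-0.06,0,0,0],[-0.09,0,0,0],[-0.12,0,0,0],[-0.14,0,0,0],[-0.15,0,0,0],[-0.15,0,0,0]])

```text
time: 10.95
tool_pos: [0.4329, 0.2807, 0.186]
tool_rot: [0.096, 0.702, 0.097, -0.699]
contact_force: [-0.3, -0.5, -1.4]
gripper_width: 0.428
```

```bash
python3 - <<'E'
from h import *
np.set_printoptions(precision=4,suppress=True)
s=status.state();print(s["time"],s["gripper_width"]*85.4,s["tool_pos"],rel([.6226,-.0836,.06]))
E
```

```text
10.95 36.586691205923984 [0.4329 0.2807 0.186 ] [ 0.1261  0.4021 -0.0837]
```

Emit:
drive_tool(plan=[[0,0.015,-0.003,0],[0,0.05,-0.01,0],[0,0.09,-0.019,0],[0,0.13,-0.027,0],[0,0.17,-0.036,0],[0,0.21,-0.044,0],[0,0.25,-0.052,0],[0,0.29,-0.06,0],[0,0.33,-0.069,0],[0,0.365,-0.076,0],[0,0.39,-0.081,0],[0,0.402,-0.0835,0]])

```text
time: 12.15
tool_pos: [0.6208, -0.0869, 0.1818]
tool_rot: [-0.095, -0.699, -0.096, 0.702]
contact_force: [-0.7, 0.8, -1.4]
gripper_width: 0.429
```

Emit:
drive_tool(plan=[[0.02,0,0,0],[0.05,0,0,0],[0.08,0,0,0],[0.105,0,0,0],[0.12,0,0,0],[0.126,0,0,0],[0.126,0,0,0],[0.126,0,0,0]])

```text
time: 12.95
tool_pos: [0.6223, -0.0843, 0.0597]
tool_rot: [0.097, 0.701, 0.096, -0.7]
contact_force: [0.4, -0.5, -0.9]
gripper_width: 0.424
```

```bash
python3 - <<'E'
from h import *
np.set_printoptions(precision=4,suppress=True)
s=status.state();print(s["time"],s["gripper_width"]*85.4,s["tool_pos"],axes(s)[:,0],rel([.6226,-.0836,.043]))
E
```

```text
12.95 36.212925799808126 [ 0.6223 -0.0843  0.0597] [ 0.0021 -0.0005 -1.    ] [ 0.0167 -0.0006 -0.0004]
```

Emit:
drive_tool(plan=[[0.004,0,0,0],[0.008,0,0,0],[0.012,0,0,0],[0.014,0,0,0],[0.016,0,0,0],[0.017,0,0,0],[0.017,0,0,0],[0.017,0,0,0]])

```text
time: 13.75
tool_pos: [0.6215, -0.0841, 0.0427]
tool_rot: [-0.096, -0.7, -0.097, 0.701]
contact_force: [-3.6, 1.5, 6.3]
gripper_width: 0.428
```

Emit:
drive_tool(plan=[[0,0,0,0],[0,0,0,0],[0,0,0,0],[0,0,0,0],[0,0,0,0]], fingers=0.055)

```text
time: 14.25
tool_pos: [0.6213, -0.0841, 0.0412]
tool_rot: [-0.096, -0.7, -0.097, 0.701]
contact_force: [-0.5, 0.4, 0.6]
gripper_width: 0.645
```

Emit:
drive_tool(plan=[[-0.02,0,0,0],[-0.05,0,0,0],[-0.09,0,0,0],[-0.13,0,0,0],[-0.15,0,0,0],[-0.15,0,0,0],[-0.15,0,0,0]])

```text
time: 14.95
tool_pos: [0.6213, -0.0841, 0.1911]
tool_rot: [0.097, 0.701, 0.096, -0.7]
contact_force: [-0.1, -0.5, -0.8]
gripper_width: 0.643
```

```bash
python3 - <<'E'
from h import *
np.set_printoptions(precision=4,suppress=True)
s=status.state();print(s["time"],s["tool_pos"],rel([.464,.068,.15]))
cv2.imwrite("pics/w6.png",viewer.grab_frame("wrist"))
E
```

```text
14.95 [ 0.6213 -0.0841  0.1911] [ 0.0411 -0.1889  0.1103]
```

View pics/w6.png

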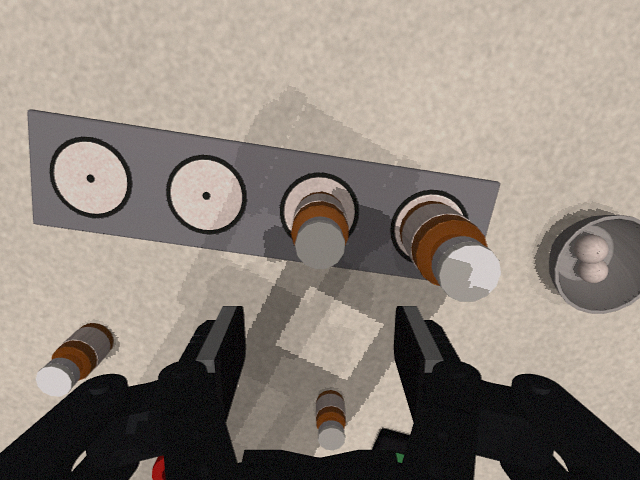

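Both p and q stand upright on their marks. Next is r, with its cap at about (54,380).

Emit:
drive_tool(plan=[[0,-0.03,0.017,0],[0,-0.07,0.041,0],[0,-0.11,0.064,0],[0.01,-0.15,0.088,0],[0.03,-0.18,0.105,0],[0.041,-0.189,0.11,0],[0.041,-0.189,0.11,0],[0.041,-0.189,0.11,0],[0.041,-0.189,0.11,0]], fingers=0.06)

```text
time: 15.9
tool_pos: [0.4657, 0.0673, 0.1511]
tool_rot: [0.096, 0.701, 0.096, -0.7]
contact_force: [0.7, 0.2, -0.5]
gripper_width: 0.701
```

```bash
python3 cap.py .464 .068 .06 w7
```

```text
15.9 [0.4657 0.0673 0.1511] [ 0.0012 -0.0003 -1.    ] pred cap [314.3766 258.8318]
blob [316.3694 253.3539] [ 294  230   45   47 1673] world [0.4674 0.0678 0.06  ]
rel to guess [ 0.0911 -0.0012  0.0016]
```

View pics/w7.png

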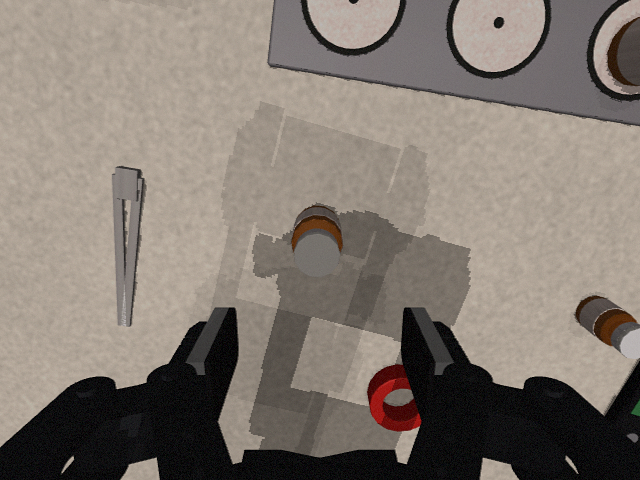

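Vial r's cap is at (316,253), lined up, and the red ring at (398,398) is off to the side. I'll grasp it.

Emit:
drive_tool(plan=[[0.04,-0.0005,0,0],[0.08,-0.0005,0,0],[0.11,-0.0005,0,0],[0.123,-0.0005,0,0],[0.124,-0.0005,0,0],[0.124,-0.0005,0,0]])

```text
time: 16.55
tool_pos: [0.4657, 0.0683, 0.0276]
tool_rot: [0.096, 0.701, 0.096, -0.7]
contact_force: [0.1, 0.6, 0.2]
gripper_width: 0.702
```

Emit:
drive_tool(plan=[[0,0,0,0],[0,0,0,0],[0,0,0,0],[0,0,0,0],[0,0,0,0],[0,0,0,0],[0,0,0,0],[0,0,0,0]], fingers=0.012)

```text
time: 17.35
tool_pos: [0.466, 0.0686, 0.0284]
tool_rot: [0.097, 0.702, 0.096, -0.699]
contact_force: [-0.1, 0.2, 6.9]
gripper_width: 0.347
```

Emit:
drive_tool(plan=[[-0.01,0,0,0],[-0.03,0,0,0],[-0.06,0,0,0],[-0.09,0,0,0],[-0.12,0,0,0],[-0.14,0,0,0],[-0.15,0,0,0],[-0.15,0,0,0]])

```text
time: 18.15
tool_pos: [0.465, 0.0686, 0.1781]
tool_rot: [0.097, 0.702, 0.096, -0.699]
contact_force: [0.6, -0.4, -1.3]
gripper_width: 0.341
```

```bash
python3 - <<'E'
from h import *
np.set_printoptions(precision=4,suppress=True)
s=status.state();print(s["time"],s["gripper_width"]*85.4,s["tool_pos"],rel([.6124,.0008,.052]))
E
```

```text
18.15 29.127415917252538 [0.465  0.0686 0.1781] [ 0.1266  0.1051 -0.1231]
```

Emit:
drive_tool(plan=[[0,0.01,-0.012,0],[0,0.03,-0.035,0],[0,0.055,-0.064,0],[0,0.08,-0.094,0],[0,0.098,-0.115,0],[0.01,0.105,-0.123,0],[0.035,0.105,-0.123,0],[0.065,0.105,-0.123,0],[0.095,0.105,-0.123,0],[0.115,0.105,-0.123,0],[0.126,0.105,-0.123,0],[0.126,0.105,-0.123,0]])

```text
time: 19.35
tool_pos: [0.6087, 0.0011, 0.047]
tool_rot: [-0.096, -0.698, -0.097, 0.703]
contact_force: [-0.4, -0.0, 0.2]
gripper_width: 0.343
```

Emit:
drive_tool(plan=[[0,0,0,0],[0,0,0,0],[0,0,0,0]])

```text
time: 19.65
tool_pos: [0.6122, 0.0007, 0.052]
tool_rot: [0.097, 0.701, 0.096, -0.7]
contact_force: [0.2, 0.4, -0.2]
gripper_width: 0.343
```

```bash
python3 - <<'E'
from h import *
np.set_printoptions(precision=4,suppress=True)
s=status.state();print(s["time"],s["gripper_width"]*85.4,s["tool_pos"],axes(s)[:,0],rel([.6124,.0008,.035]))
E
```

```text
19.65 29.289710002555967 [0.6122 0.0007 0.052 ] [ 0.0028 -0.0003 -1.    ] [ 0.017  -0.0001 -0.0002]
```

Emit:
drive_tool(plan=[[0.004,0,0,0],[0.008,0,0,0],[0.012,0,0,0],[0.014,0,0,0],[0.016,0,0,0],[0.017,0,0,0],[0.017,0,0,0],[0.017,0,0,0]])

```text
time: 20.45
tool_pos: [0.6111, 0.0008, 0.0345]
tool_rot: [-0.097, -0.7, -0.097, 0.701]
contact_force: [-4.0, -0.0, 7.0]
gripper_width: 0.342
```

Emit:
drive_tool(plan=[[0,0,0,0],[0,0,0,0],[0,0,0,0],[0,0,0,0],[0,0,0,0]], fingers=0.048)

```text
time: 20.95
tool_pos: [0.611, 0.0008, 0.0331]
tool_rot: [-0.096, -0.7, -0.097, 0.701]
contact_force: [-0.0, 0.3, -0.9]
gripper_width: 0.564
```

Emit:
drive_tool(plan=[[-0.02,0,0,0],[-0.05,0,0,0],[-0.09,0,0,0],[-0.13,0,0,0],[-0.15,0,0,0],[-0.15,0,0,0],[-0.15,0,0,0]])

```text
time: 21.65
tool_pos: [0.6109, 0.0008, 0.1831]
tool_rot: [0.096, 0.701, 0.096, -0.7]
contact_force: [0.1, -0.4, -1.1]
gripper_width: 0.566
```

```bash
python3 - <<'E'
from h import *
np.set_printoptions(precision=4,suppress=True)
s=status.state();print(s["time"],s["tool_pos"],rel([.459,-.1373,.14]))
E
```

```text
21.65 [0.6109 0.0008 0.1831] [0.043  0.0918 0.1836]
```

Emit:
drive_tool(plan=[[0,0.02,0.04,0],[0,0.04,0.08,0],[0,0.06,0.12,0],[0,0.08,0.16,0],[0.02,0.09,0.18,0],[0.043,0.092,0.1835,0],[0.043,0.092,0.1835,0],[0.043,0.092,0.1835,0],[0.043,0.092,0.1835,0]], fingers=0.055)

```text
time: 22.55
tool_pos: [0.4599, -0.1372, 0.1407]
tool_rot: [0.097, 0.701, 0.097, -0.7]
contact_force: [-0.2, -0.6, -0.7]
gripper_width: 0.643
```

```bash
python3 cap.py .459 -.1373 .046 w8
```

```text
22.55 [ 0.4599 -0.1372  0.1407] [ 0.0003 -0.     -1.    ] pred cap [316.3147 255.4633]
blob [322.5445 255.5969] [ 304  237   38   38 1146] world [ 0.4599 -0.1407  0.046 ]
rel to guess [ 0.0947 -0.0001  0.0009]
```

View pics/w8.png

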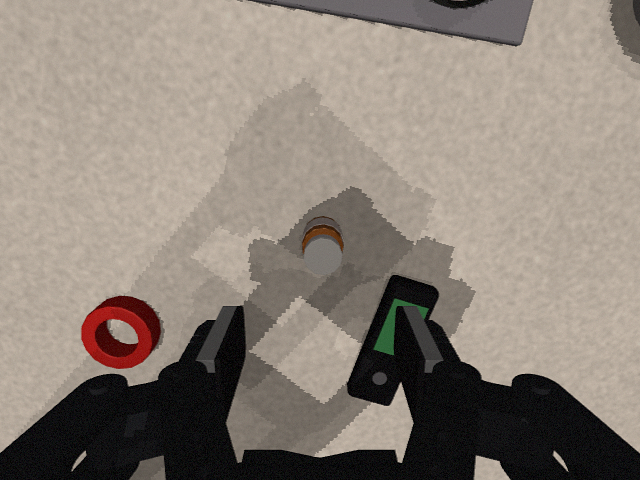

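Vial s's cap is at (322,256), and the phone at (400,330) is about 30 mm behind the finger path. I'll shift slightly and grasp.

Emit:
drive_tool(plan=[[0.04,0.0015,0,0],[0.08,0.0015,0,0],[0.105,0.0015,0,0],[0.118,0.0015,0,0],[0.119,0.0015,0,0],[0.119,0.0015,0,0]], fingers=0.05)

```text
time: 23.2
tool_pos: [0.4609, -0.1392, 0.0226]
tool_rot: [0.097, 0.701, 0.096, -0.7]
contact_force: [0.1, -0.1, -0.9]
gripper_width: 0.586
```

Emit:
drive_tool(plan=[[0,0,0,0],[0,0,0,0],[0,0,0,0],[0,0,0,0],[0,0,0,0],[0,0,0,0],[0,0,0,0],[0,0,0,0]], fingers=0.01)

```text
time: 24.0
tool_pos: [0.4613, -0.1396, 0.0234]
tool_rot: [0.097, 0.702, 0.096, -0.699]
contact_force: [0.5, 0.0, 5.9]
gripper_width: 0.274
```

Emit:
drive_tool(plan=[[-0.01,0,0,0],[-0.03,0,0,0],[-0.06,0,0,0],[-0.09,0,0,0],[-0.12,0,0,0],[-0.14,0,0,0],[-0.15,0,0,0],[-0.15,0,0,0]])

```text
time: 24.8
tool_pos: [0.4604, -0.1392, 0.1732]
tool_rot: [0.097, 0.701, 0.096, -0.7]
contact_force: [0.3, 0.5, -0.6]
gripper_width: 0.266
```

```bash
python3 - <<'E'
from h import *
np.set_printoptions(precision=4,suppress=True)
s=status.state();print(s["time"],s["gripper_width"]*85.4,s["tool_pos"],rel([.6027,.0852,.15]))
E
```

```text
24.8 22.736960630521498 [ 0.4604 -0.1392  0.1732] [ 0.0233 -0.1777 -0.1976]
```

Emit:
drive_tool(plan=[[0,-0.009,-0.01,0],[0,-0.027,-0.03,0],[0,-0.054,-0.06,0],[0,-0.081,-0.09,0],[0,-0.108,-0.12,0],[0,-0.135,-0.15,0],[0,-0.16,-0.178,0],[0,-0.173,-0.192,0],[0,-0.1775,-0.1975,0],[0,-0.1775,-0.1975,0]])

```text
time: 25.8
tool_pos: [0.6013, 0.0858, 0.17]
tool_rot: [-0.097, -0.7, -0.097, 0.701]
contact_force: [-0.9, -0.1, -0.7]
gripper_width: 0.267
```

Emit:
drive_tool(plan=[[0.02,0,0,0],[0.05,0,0,0],[0.08,0,0,0],[0.105,0,0,0],[0.12,0,0,0],[0.125,0,0,0],[0.125,0,0,0],[0.125,0,0,0]])

```text
time: 26.6
tool_pos: [0.6029, 0.0852, 0.0479]
tool_rot: [0.096, 0.701, 0.096, -0.7]
contact_force: [-0.1, 0.1, -0.4]
gripper_width: 0.269
```

```bash
python3 - <<'E'
from h import *
np.set_printoptions(precision=4,suppress=True)
s=status.state();print(s["time"],s["gripper_width"]*85.4,s["tool_pos"],axes(s)[:,0],rel([.6027,.0852,.030]))
E
```

```text
26.6 23.00618358982478 [0.6029 0.0852 0.0479] [ 0.0025  0.     -1.    ] [ 0.0179 -0.0001  0.0002]
```

Emit:
drive_tool(plan=[[0.005,0,0,0],[0.01,0,0,0],[0.013,0,0,0],[0.015,0,0,0],[0.017,0,0,0],[0.018,0,0,0],[0.018,0,0,0],[0.018,0,0,0]])

```text
time: 27.4
tool_pos: [0.6019, 0.0855, 0.0295]
tool_rot: [-0.097, -0.7, -0.097, 0.701]
contact_force: [-4.1, 0.1, 6.8]
gripper_width: 0.268
```

Emit:
drive_tool(plan=[[0,0,0,0],[0,0,0,0],[0,0,0,0],[0,0,0,0],[0,0,0,0]], fingers=0.042)

```text
time: 27.9
tool_pos: [0.6017, 0.0854, 0.0281]
tool_rot: [-0.096, -0.7, -0.097, 0.701]
contact_force: [-0.1, 0.1, 0.3]
gripper_width: 0.492
```

Emit:
drive_tool(plan=[[-0.02,0,0,0],[-0.05,0,0,0],[-0.09,0,0,0],[-0.13,0,0,0],[-0.17,0,0,0],[-0.18,0.0,0.05,0],[-0.18,0,0.1,0],[-0.18,0,0.15,0],[-0.18,0,0.15,0],[-0.18,0,0.15,0],[-0.18,0,0.15,0]])

```text
time: 29.0
tool_pos: [0.4585, 0.0449, 0.2092]
tool_rot: [0.097, 0.701, 0.096, -0.7]
contact_force: [0.6, 0.2, 0.1]
gripper_width: 0.494
```

```bash
python3 - <<'E'
from h import *
a=viewer.grab_frame("top")[150:280,200:520];b=viewer.grab_frame("scene")[180:340,90:410]
cv2.imwrite("pics/end.png",np.vstack([cv2.resize(x,None,fx=2,fy=2,interpolation=cv2.INTER_CUBIC) for x in(a,b)]))
print(status.state()["tool_pos"])
E
```

```text
[0.4588192  0.04497593 0.20896058]
```

View pics/end.png

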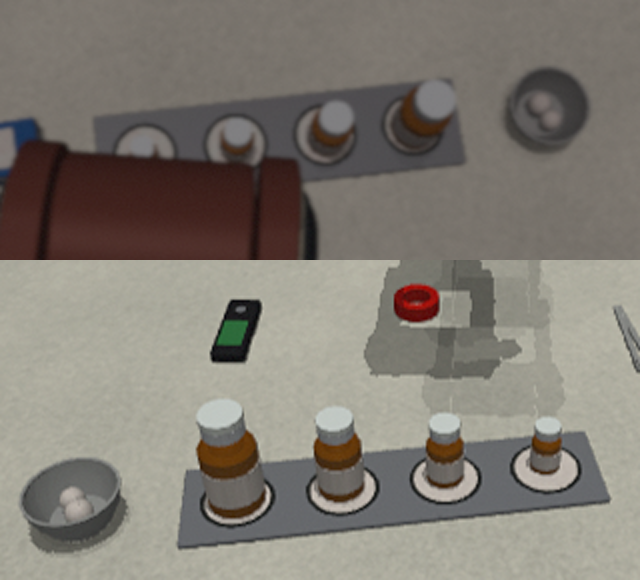

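All four stand upright in order on their rings. I'll check the cap positions numerically.

```bash
python3 - <<'E'
from h import *
np.set_printoptions(precision=4,suppress=True)
t=viewer.calibration("top");sc=viewer.calibration("scene")
z=[.098,.081,.066,.052]; M=[(.6329,-.168),(.6226,-.0836),(.6124,.0008),(.6022,.0852)]
S=[(220,411),(335,416),(445,422),(548,426)];T=[(437,101),(338,116),(239,132),None]
for zz,m,a,b in zip(z,M,S,T):
    print(1e3*(ray(sc,(a[0]/2+90,(a[1]-260)/2+180),zz)[:2]-m), 1e3*(ray(t,(b[0]/2+200,b[1]/2+150),zz)[:2]-m) if b else '')
E
```

```text
[-2.7025  0.1858] [-1.3766 -1.1522]
[-4.4015 -0.4311] [-0.6478 -2.6976]
[-2.3246  0.3095] [-1.8325 -1.7522]
[-1.2599 -0.4582]
```

Every offset is under 5 mm against the 12 mm limit, so I'm handing in.

```bash
python3 -c "
from plant import manip,status
print(status.state()['time']);print(manip.job_done())"
```

```text
29.1
the job is handed in; nothing more can be done
None
```

All four vials are on the rack board in order: p (tallest) on the mark next to the bowl, then q, r and s (shortest) at the far end. I picked each one up, lowered it until it touched the board, released it and moved the arm clear. The job was handed in at 29.1 s; no verdict is reported.

- **Final pictures:** all four stand upright on their rings, and nothing was dropped or knocked over.
- **Position check:** from the cap positions, every vial is within about 4.5 mm of its mark, against the 12 mm limit. The top and scene cameras differed by up to about 4 mm (most on q).
- **Not cross-checked:** the arm hid part of s in the top view, so its position comes from the scene camera only.

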